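Steady the rocking tool steriliser with a levelling wedge

ROBOT

A 6-joint arm with a two-finger parallel gripper is mounted at the origin on the work surface. World frame = base frame: x ahead of the robot, y to its left, z up, the work surface at z = 0. Lengths are in m, angles in rad, forces in N, time in s.
With the tool pointing down it reaches from about 0.3 to 0.85 m from the base axis. Payload 5.4 kg.
Tool frame: the origin (TCP) lies at the very end of the fingers, on their centre line; the grasp point (between the pads) lies hold_point_z behind it (hold_point_z is the distance from the TCP to the grasp point, in m); z points along the fingers, y is the direction in which the jaws open and shut (so a half turn about z gives the same grasp; the last joint's range is limited). The gripper opens to 85 mm and grips with 20 to 120 N. Pads are 22 mm wide; open, the fingers measure 114 mm over their backs; the gripper's body (76 mm by 85 mm) begins 54 mm behind the grasp point. The pads swing forward as they close: fully open they stand 13 mm farther back than shut.
Start: joints at [1.032, 0.158, 1.597, -0, 1.386, -0.21], TCP at [0.186, 0.544, 0.231] pointing down, gripper open.
Joint ranges: [-2.91, 2.91], [-0.94, 2.29], [0.18, 2.7], [-1.29, 4.43], [0.17, 2.64], [-3, 3]. Speed limits (rad/s): [2.57, 2.57, 3.14, 3.14, 3.14, 3.14].

INTERFACE

Orientations are given as a unit quaternion [x, y, z, w].
In Python, from rig import state, snapshot, close_job, hold_point_z gives the robot as it stands.
- The arm moves only by the tool step_arm, never from a script. Its argument "motion" is a list of rows, each an object with "slide": the shift along the tool's x, y, z in m, a list of three; "delta_rot": the turn, a rotation vector about the tool's x, y, z in rad, a list of three; "grip": the closure, from 0 (fully open) to 1 (shut). A call has 1 to 10 rows; each row is the pose to reach, as a shift and turn from the pose commanded when the call began, along the tool's axes at that moment; what a row does not reach only later rows make up. A row lasts 1/12 s, in which the tool goes at most 41.7 mm and 7.16 degrees, less where a joint would pass 70% of its speed; a pose out of reach is approached as far as the arm can. A call with a gripper value outside its range is refused whole. The fingers move at their own pace and stop on an object; "newtons" is the grip in N (left out, the last holds). Time passes only in rows, so rows that repeat a pose let the fingers close. It gives the time, the measured TCP pose, the force and the opening at its end, in the units of the state.
- state(): the state, without advancing time (a new reading comes with each control period).
- snapshot(name): name is "scene" or "top" or "wrist"; returns a dict with "image" (480x640x3 uint8, red, green, blue), "fx", "fy", "cx", "cy" (pixels), "camera_from_world" (4x4, takes a point from world to camera coordinates). Camera axes: x right, y down, z forward; pixel columns grow to the right and rows downward; lengths in m; the calibration is good to about 2 mm. A picture is of the moment at which its call begins. There is no depth.
- close_job(): hands the job in, once; it reports no verdict.
The state is a dict: "time_s": time; "q": joint angles; "dq": joint speeds; "joint_torque": joint torques, N m; "ee_pos": TCP position; "ee_rot": TCP orientation; "wrist_force": force on the tool from outside, world axes, zero at the start; "torque": the same for the moment, N m; "finger_gap": opening from 0.0 (shut) to 1.0 (fully open).
Only numpy, scipy, OpenCV 4.12 (cv2) and the standard library are available. Lean on these libraries where they do the work, as an engineer would, in place of code of your own. Each camera call takes 0.05 s, during which the arm holds its last target.

TASK

The tool steriliser on the barber's counter rocks because one of its screw feet has wound itself up off the counter. Without picking anything up, push the wooden wedge thin end first under that raised foot, testing by touch, until the steriliser stands level and no longer rocks when that corner is pressed. Do not shove the steriliser along or disturb the other things, and finish while still pressing a fingertip down firmly on the top of that corner.

Things in the scene. Friction and masses are not known exactly. Their poses are not given: they have to be found in the camera images.
- steriliser: low loose white box with a dark window lid, 180 mm deep (its x), 250 wide (its y), flat top 67 mm above the counter when level, 2 to 3 kg. Origin: centre of its footprint at counter height; x to its back (hinges), y to its left (window end), z up. Four domed screw feet, 20 mm across, at x = +-70, y = +-105 mm keep its underside 15 mm up; the front left one is raised
- loose_corner (a point): point on the flat top straight above the raised foot (x = -70, y = +105 mm in the box's frame), the place to press. That foot is stuck 3.5 to 9 mm off the counter, differing every time. With no snug wedge, 3.5 N here dips the corner till the foot lands; let go, it tips back level. With a snug wedge it gives under 1 mm. Press with 5 to 15 N
- wedge: wooden wedge lying loose on the counter left of the steriliser, thin end towards the raised foot: 110 mm long, 44 wide, 50 g, 2 mm thick at the thin end, rising evenly to 18 at the upright thick end. Origin: centre of its underside; x from thick end (-55 mm) to thin end (+55), z up. It slides with under 0.6 N until it jams snug under the foot, then needs over 4 N
- clipper: black cordless hair clipper with a steel lid, lying, 180 x 48 x 40 mm; origin at the centre of its underside; leave it alone
- guard_a: black clipper comb attachment, 48 x 46 x 24 mm, lying; origin under its centre; leave it alone
- guard_b: a second such comb attachment; leave it alone
- wax_tin: flat round metal tin, 76 mm across, 30 mm high; origin at the centre of its underside; leave it alone
- spray_bottle: black waisted spray bottle with a trigger, 64 mm across, 186 mm tall; origin at the centre of its underside; leave it alone
- vent_brush: black hair brush lying with its bristles up, 215 x 38 x 26 mm; origin under its middle; leave it alone
Mind the look-alikes: they are no part of the job. Of the things that look like the wedge, the middle-sized one is meant.

How it is judged:
By the outcome, as a careful person would: the job done as asked, in the order asked, and still so for the second after the job is handed in, while the arm keeps its last pose, push and grip.
It also fails if it takes over 48 s, if anything falls off the work surface, if the arm or the gripper's body presses on something with over 40 N, if the wrist force passes 120 N, or if a joint passes its speed limit or range.

## Working session

There is one attempt and no reset: what is moved stays moved. The work goes in short steps, Python scripts to look and compute and a tool call to move; the robot and the scene stay as the last step left them, time stands still between calls to the robot, and variables do not carry over. Pictures are saved under pics/ and viewed, and the job is handed in when it is done.

Besides the shell and the picture viewer there is one more tool, called after "Call:" in YAML: its name, and indented under it one key for each argument. step_arm: Moves the arm, as the interface text tells. Its arguments: {"type":"object","properties":{"motion":{"type":"array","items":{"type":"object","properties":{"slide":{"type":"array","items":{"type":"number"}},"delta_rot":{"type":"array","items":{"type":"number"}},"grip":{"type":"number"}}}},"newtons":{"type":"number"}},"required":["motion"]}

```bash
ls; mkdir -p pics; python3 - <<'E'
from rig import state, snapshot, hold_point_z
import cv2
print(hold_point_z, state())
for n in ("scene","top","wrist"):
    s=snapshot(n); cv2.imwrite(f"pics/{n}0.png",s["image"][:,:,::-1])
    print(n,s["fx"],s["fy"],s["cx"],s["cy"],s["camera_from_world"])
E
```

```text
pics
0.0187 {'time_s': 0.0, 'q': array([ 1.03189222e+00,  1.59077448e-01,  1.59821041e+00,  4.42906321e-05,
        1.38616308e+00, -2.10123995e-01]), 'dq': array([ 0.00070145,  0.00355153, -0.00083773,  0.000852  , -0.00044627,
       -0.00091382]), 'joint_torque': array([ 8.30429744e-04, -3.96019757e+01, -3.31425047e+01, -2.62146723e-04,
        8.69989773e-03, -3.12243765e-05]), 'ee_pos': array([0.1853781 , 0.54368741, 0.23031185]), 'ee_rot': array([ 1.63654600e-01,  9.86517262e-01, -8.56777945e-04, -3.60155937e-04]), 'wrist_force': array([ 0.53328539,  0.99570605, -0.52402386]), 'torque': array([0.07796127, 0.01573885, 0.01092323]), 'finger_gap': 0.9990976171816978}
scene 490.4038761548059 490.4038761548059 320.17174066350276 238.23648288576123 [[-0.37502833  0.92700913  0.00279767  0.24211846]
 [ 0.7891481   0.32083628 -0.52374551 -0.40492863]
 [-0.48641446 -0.19421163 -0.85187019  1.30139824]
 [ 0.          0.          0.          1.        ]]
top 488.62036331308303 488.62036331308303 321.47404464773695 238.8431241910496 [[ 0.01222052 -0.99991972  0.0033471  -0.03278323]
 [-0.98737431 -0.01259575 -0.15790287  0.5499188 ]
 [ 0.15793236 -0.00137518 -0.98744898  1.02410931]
 [ 0.          0.          0.          1.        ]]
wrist 412.9284195584095 412.9284195584095 320.38030729611893 231.66987071653116 [[ 0.32409966  0.94601973 -0.0024667  -0.57355903]
 [ 0.90647949 -0.30980536  0.28690692 -0.03695209]
 [ 0.27065541 -0.09522244 -0.95795529  0.37928313]
 [ 0.          0.          0.          1.        ]]
```

View pics/scene0.png

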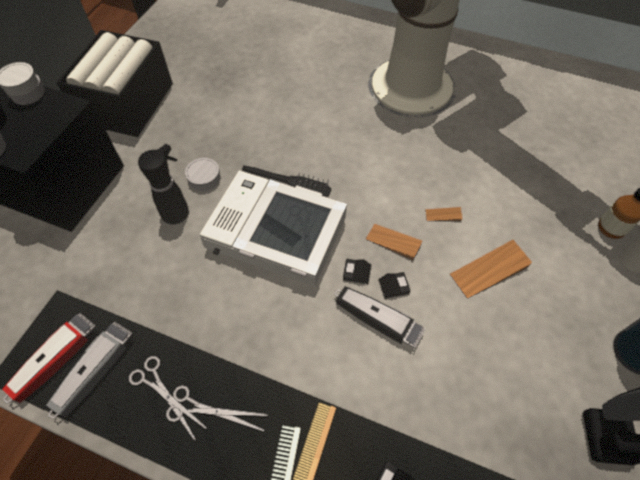

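View pics/top0.png

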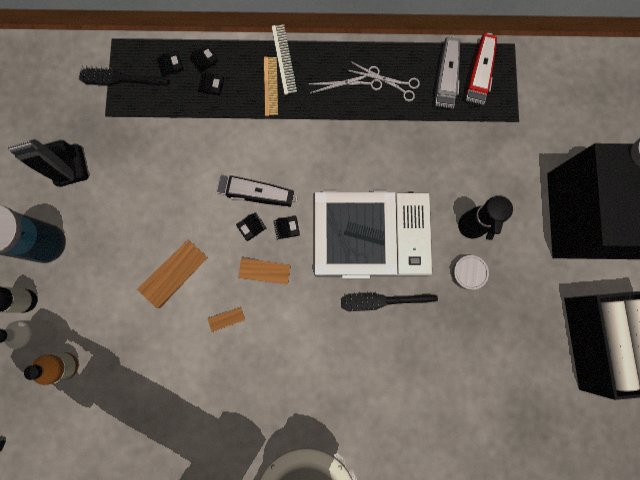

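View pics/wrist0.png

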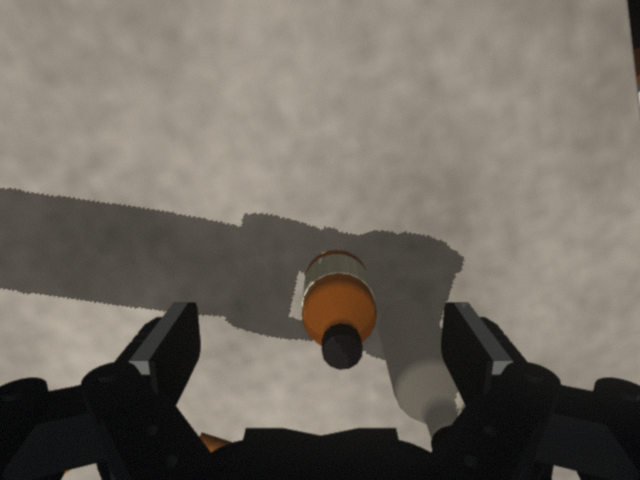

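```bash
cat > h.py <<'E'
import numpy as np, cv2
from rig import state, snapshot
def ray(s,uv,z):
    T=s["camera_from_world"];R=T[:3,:3];t=T[:3,3];c=-R.T@t
    d=R.T@np.array([(uv[0]-s["cx"])/s["fx"],(uv[1]-s["cy"])/s["fy"],1.])
    return c+d*(z-c[2])/d[2]
def proj(s,p):
    T=s["camera_from_world"];q=T[:3,:3]@np.asarray(p)+T[:3,3]
    return np.array([s["cx"]+s["fx"]*q[0]/q[2],s["cy"]+s["fy"]*q[1]/q[2]])
def tri(s1,u1,s2,u2):
    P=[np.array([[s["fx"],0,s["cx"]],[0,s["fy"],s["cy"]],[0,0,1]])@s["camera_from_world"][:3] for s in(s1,s2)]
    X=cv2.triangulatePoints(P[0],P[1],np.array(u1,float).reshape(2,1),np.array(u2,float).reshape(2,1))
    return (X[:3]/X[3]).ravel()
def save(s,name,box=None,k=1):
    im=s["image"][:,:,::-1]
    if box: im=im[box[1]:box[3],box[0]:box[2]]
    cv2.imwrite("pics/"+name,cv2.resize(im,None,fx=k,fy=k,interpolation=cv2.INTER_CUBIC))
E
python3 - <<'E'
from h import *
t=snapshot("top");save(t,"top1.png",(200,180,440,340),3)
s=snapshot("scene");save(s,"scene1.png",(190,150,540,310),2)
for n,im in(("t",t),("s",s)):
    hsv=cv2.cvtColor(im["image"],cv2.COLOR_RGB2HSV)
    m=cv2.inRange(hsv,(5,90,70),(22,255,255))
    cs,_=cv2.findContours(m,cv2.RETR_EXTERNAL,cv2.CHAIN_APPROX_NONE)
    for c in cs:
        if cv2.contourArea(c)>150:
            r=cv2.minAreaRect(c); print(n,cv2.contourArea(c),r); 
            print(cv2.boxPoints(r).round(1).tolist(), [ray(im,p,0.0).round(3).tolist() for p in cv2.boxPoints(r)])
            print(" poly",cv2.approxPolyDP(c,3,True).reshape(-1,2).tolist())
E
```

```text
t 482.0 ((46.13846969604492, 369.6076965332031), (28.776058197021484, 26.667465209960938), 82.87498474121094)
[[31.100000381469727, 357.0], [57.599998474121094, 353.70001220703125], [61.20000076293945, 382.20001220703125], [34.70000076293945, 385.5]] [[0.288, 0.606, 0.0], [0.295, 0.549, 0.0], [0.235, 0.535, 0.0], [0.227, 0.592, 0.0]]
 poly [[47, 355], [32, 364], [43, 368], [34, 380], [41, 384], [55, 381], [59, 373], [57, 361]]
t 458.0 ((225.8500213623047, 319.04998779296875), (14.546476364135742, 35.73373031616211), 71.56505584716797)
[[206.60000610351562, 317.79998779296875], [240.5, 306.5], [245.10000610351562, 320.29998779296875], [211.1999969482422, 331.6000061035156]] [[0.377, 0.227, 0.0], [0.403, 0.152, 0.0], [0.372, 0.141, 0.0], [0.347, 0.215, 0.0]]
 poly [[241, 308], [209, 317], [211, 331], [244, 319]]
t 948.0 ((264.0329895019531, 270.77996826171875), (50.237972259521484, 20.520431518554688), 8.530765533447266)
[[237.6999969482422, 277.20001220703125], [240.6999969482422, 256.8999938964844], [290.3999938964844, 264.3999938964844], [287.3999938964844, 284.70001220703125]] [[0.
[... 3426 characters left out ...]
[426, 218], [459, 220]]
s 448.5 ((625.5, 207.5), (25.0, 27.0), 90.0)
[[612.0, 195.0], [639.0, 195.0], [639.0, 220.0], [612.0, 220.0]] [[0.175, 0.525, -0.0], [0.152, 0.582, 0.0], [0.224, 0.586, -0.0], [0.246, 0.531, 0.0]]
 poly [[616, 200], [614, 213], [614, 204], [627, 220], [639, 219], [639, 202], [633, 195]]
s 982.0 ((112.50064849853516, 18.017833709716797), (30.766096115112305, 48.96877670288086), 87.95458984375)
[[87.5, 3.5], [136.39999389648438, 1.7999999523162842], [137.5, 32.5], [88.5999984741211, 34.29999923706055]] [[0.023, -1.013, 0.0], [-0.041, -0.881, 0.0], [0.084, -0.795, 0.0], [0.144, -0.921, 0.0]]
 poly [[88, 16], [96, 34], [100, 29], [124, 33], [137, 19], [133, 12], [104, 3]]
```

View pics/top1.png

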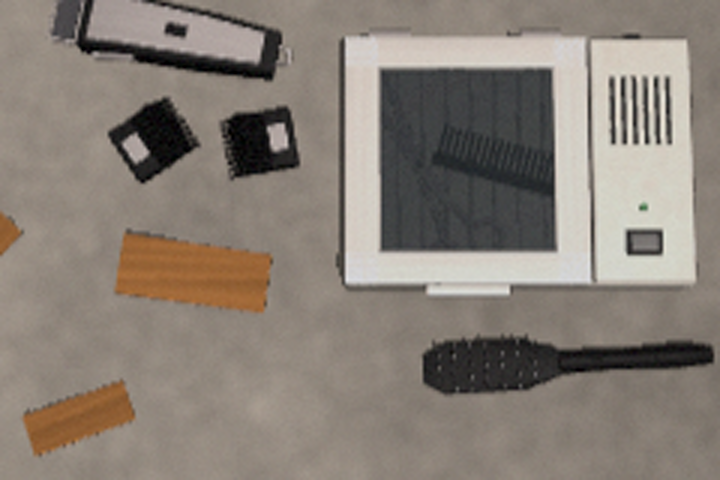

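View pics/scene1.png

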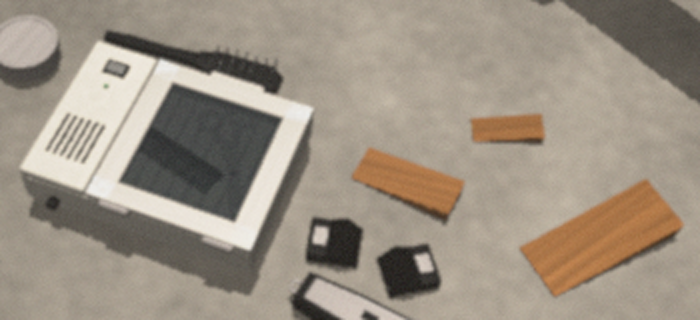

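```bash
python3 - <<'E'
from h import *
t=snapshot("top");s=snapshot("scene")
def corners(im,mask,quad):
    g=cv2.cvtColor(im["image"],cv2.COLOR_RGB2GRAY)
    return cv2.cornerSubPix(g,np.array(quad,np.float32).reshape(-1,1,2),(3,3),(-1,-1),(3,50,.01)).reshape(-1,2)
# order FL, BL, BR, FR
tq=corners(t,0,[(315.3,275.3),(314.7,192.3),(429.3,193.3),(431.7,274.7)])
sq=corners(s,0,[(346,204),(316,274),(202.5,236),(240,171)])
print(tq,sq)
P=[]
for a,b in zip(tq,sq):
    X=tri(t,a,s,b);P.append(X);print(X.round(4), ray(t,a,.067).round(4), ray(s,b,.067).round(4))
P=np.array(P);print("c",P.mean(0))
# wedge: order thin-front, thin-back, thick-back, thick-front
tw=corners(t,0,[(288,284),(290,265),(241,257.5),(239,278)])
sw=corners(s,0,[(373.5,224),(366.5,239.5),(413,258),(421,241)])
print(tw,sw)
for a,b,z in zip(tw,sw,(.002,.002,.018,.018)):
    print(tri(t,a,s,b).round(4),ray(t,a,z).round(4),ray(s,b,z).round(4))
E
```

```text
[[314.54184 273.91553]
 [314.4927  192.25404]
 [428.27502 192.80504]
 [431.33878 273.60532]] [[346.38068 203.87875]
 [314.75424 274.81427]
 [199.99916 234.32616]
 [241.93127 170.59175]]
[ 0.4714 -0.0121  0.066 ] [ 0.4713 -0.0122  0.067 ] [ 0.4721 -0.0118  0.067 ]
[ 0.649  -0.0097  0.0662] [ 0.6488 -0.0095  0.067 ] [ 0.6495 -0.0097  0.067 ]
[ 0.6511 -0.2568  0.0655] [ 0.6508 -0.2566  0.067 ] [ 0.6518 -0.256   0.067 ]
[ 0.474  -0.2563  0.0656] [ 0.4751 -0.2591  0.067 ] [ 0.4744 -0.2523  0.067 ]
c [ 0.56139762 -0.13371278  0.0658258 ]
[[288.84848 281.08347]
 [290.88455 266.57184]
 [241.64142 255.5354 ]
 [237.60222 277.92282]] [[373.81998 223.2534 ]
 [365.47296 239.89166]
 [413.      258.     ]
 [421.83792 240.48112]]
[0.4591 0.0475 0.0099] [0.4602 0.0459 0.002 ] [0.4533 0.0485 0.002 ]
[ 0.4938  0.0435 -0.0091] [0.4929 0.0421 0.002 ] [0.5004 0.0456 0.002 ]
[0.5145 0.1518 0.0176] [0.5145 0.1512 0.018 ] [0.5145 0.1524 0.018 ]
[0.4649 0.1582 0.0152] [0.4646 0.1583 0.018 ] [0.4669 0.1576 0.018 ]
```

Call:
step_arm:
  motion:
    - {"slide": [-0.398, -0.222, 0], "delta_rot": [0, 0, 1.242], "grip": 0.76}
    - {"slide": [-0.398, -0.222, 0], "delta_rot": [0, 0, 1.242], "grip": 0.76}
    - {"slide": [-0.398, -0.222, 0], "delta_rot": [0, 0, 1.242], "grip": 0.76}
    - {"slide": [-0.398, -0.222, 0], "delta_rot": [0, 0, 1.242], "grip": 0.76}
    - {"slide": [-0.398, -0.222, 0], "delta_rot": [0, 0, 1.242], "grip": 0.76}
    - {"slide": [-0.398, -0.222, 0], "delta_rot": [0, 0, 1.242], "grip": 0.76}
    - {"slide": [-0.398, -0.222, 0], "delta_rot": [0, 0, 1.242], "grip": 0.76}
    - {"slide": [-0.398, -0.222, 0], "delta_rot": [0, 0, 1.242], "grip": 0.76}
    - {"slide": [-0.398, -0.222, 0], "delta_rot": [0, 0, 1.242], "grip": 0.76}
    - {"slide": [-0.398, -0.222, 0], "delta_rot": [0, 0, 1.242], "grip": 0.76}

```text
time_s: 1.18
ee_pos: [0.4656, 0.2328, 0.2315]
ee_rot: [0.709, 0.705, 0.0, 0.0]
wrist_force: [1.2, 0.9, -0.7]
finger_gap: 0.238
```

```bash
python3 - <<'E'
from h import *
s=snapshot("wrist");save(s,"w1.png");print(s["camera_from_world"].round(4).tolist());print(state()["ee_pos"],state()["wrist_force"])
hsv=cv2.cvtColor(s["image"],cv2.COLOR_RGB2HSV)
m=cv2.inRange(hsv,(5,90,70),(22,255,255))
cs,_=cv2.findContours(m,cv2.RETR_EXTERNAL,cv2.CHAIN_APPROX_NONE)
for c in cs:
    if cv2.contourArea(c)>500: print(cv2.contourArea(c),cv2.approxPolyDP(c,5,True).reshape(-1,2).tolist())
E
```

```text
[[1.0, -0.0075, 0.0004, -0.4642], [-0.0073, -0.9577, 0.2876, 0.1886], [-0.0018, -0.2876, -0.9577, 0.4466], [0.0, 0.0, 0.0, 1.0]]
[0.47041099 0.22722352 0.23160935] [ 2.27091119 -6.27510786  0.31734427]
3370.5 [[323, 269], [311, 365], [351, 369], [348, 287], [368, 287], [366, 273]]
2508.5 [[220, 204], [191, 219], [230, 283], [256, 273]]
13953.0 [[281, 11], [234, 74], [373, 191], [418, 140]]
```

View pics/w1.png

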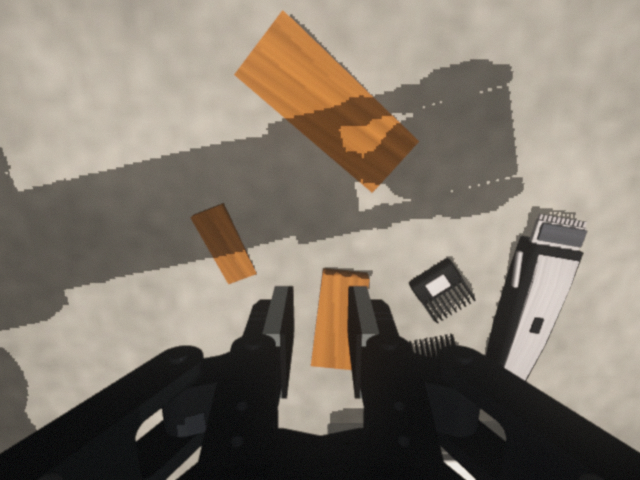

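```bash
python3 - <<'E'
from h import *
s=snapshot("wrist")
save(s,"w2.png",(260,230,420,400),4)
st=state();print(st["ee_pos"],st["ee_rot"],st["wrist_force"])
for uv,z in(((323,269),.018),((371,272),.018),((311,366),.002),((353,370),.002)): print(ray(s,uv,z).round(4))
E
```

```text
[0.46795728 0.23025314 0.23147273] [7.10351602e-01 7.03846010e-01 1.14718533e-04 1.17583084e-03] [-1.30840925  0.38747213 -0.31880018]
[0.4727 0.1561 0.018 ]
[0.5172 0.1522 0.018 ]
[0.4585 0.041  0.002 ]
[0.5024 0.0352 0.002 ]
```

View pics/w2.png

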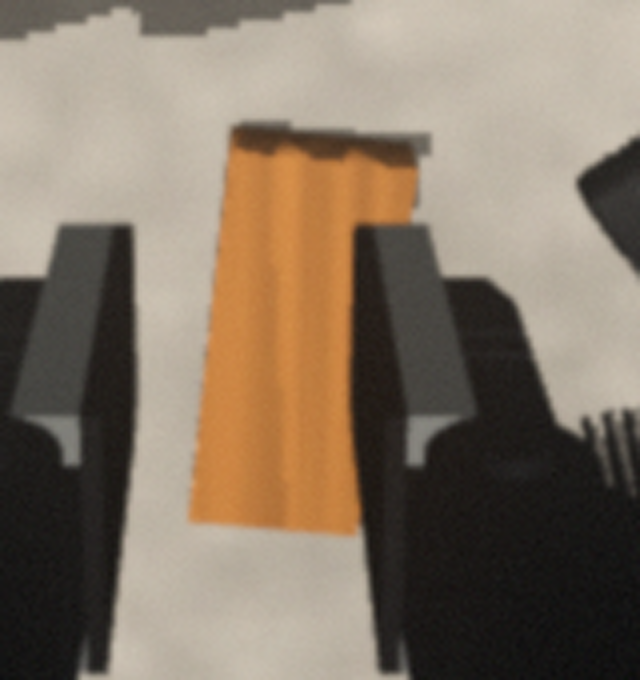

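Call:
step_arm:
  motion:
    - {"slide": [-0.025, 0.019, 0.04], "delta_rot": [0, 0, -0.01], "grip": 0.76}
    - {"slide": [-0.025, 0.019, 0.08], "delta_rot": [0, 0, -0.01], "grip": 0.76}
    - {"slide": [-0.025, 0.019, 0.12], "delta_rot": [0, 0, -0.01], "grip": 0.76}
    - {"slide": [-0.025, 0.019, 0.16], "delta_rot": [0, 0, -0.01], "grip": 0.76}
    - {"slide": [-0.025, 0.019, 0.19], "delta_rot": [0, 0, -0.01], "grip": 0.76}
    - {"slide": [-0.025, 0.019, 0.2], "delta_rot": [0, 0, -0.01], "grip": 0.76}
    - {"slide": [-0.025, 0.019, 0.2], "delta_rot": [0, 0, -0.01], "grip": 0.76}
    - {"slide": [-0.025, 0.019, 0.2], "delta_rot": [0, 0, -0.01], "grip": 0.76}

```text
time_s: 1.95
ee_pos: [0.4842, 0.2102, 0.0325]
ee_rot: [0.703, 0.711, 0.001, 0.0]
wrist_force: [0.6, 0.7, 0.6]
finger_gap: 0.243
```

```bash
python3 - <<'E'
from h import *
s=snapshot("scene");save(s,"s2.png",(300,120,500,300),4)
st=state();print(st["ee_pos"],st["ee_rot"],st["wrist_force"],st["time_s"])
E
```

```text
[0.48541293 0.21031637 0.0336975 ] [0.70326504 0.71092485 0.00167785 0.00115312] [ 0.30188538 -0.55490224  0.20164341] 2.0
```

View pics/s2.png

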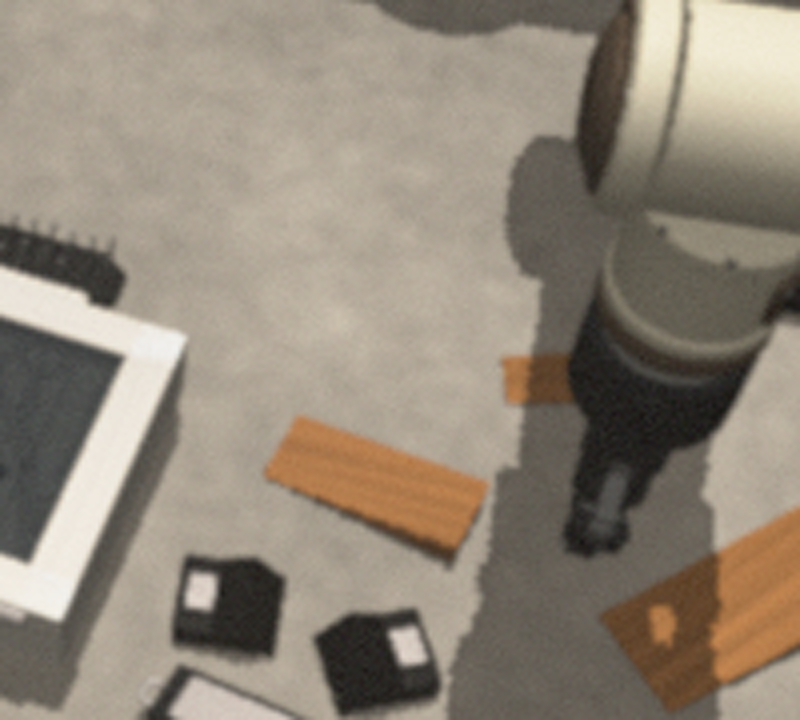

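Call:
step_arm:
  motion:
    - {"slide": [-0.02, 0.002, 0.0], "grip": 0.76}
    - {"slide": [-0.02, 0.002, 0.012], "grip": 0.76}
    - {"slide": [-0.02, 0.002, 0.022], "grip": 0.76}
    - {"slide": [-0.02, 0.002, 0.0245], "grip": 0.76}
    - {"slide": [-0.02, 0.002, 0.0245], "grip": 0.76}
    - {"slide": [-0.02, 0.002, 0.0245], "grip": 0.76}

```text
invalid input at $.motion[0]: expected keys slide, delta_rot, grip
```

```bash
python3 - <<'E'
from h import *
s=snapshot("wrist");save(s,"w3.png")
for i in range(3):
  st=state();print(st["ee_pos"],st["wrist_force"],st["time_s"])
E
```

```text
[0.48588296 0.21032715 0.03417435] [ 0.04568011 -0.4483553  -0.12729859] 2.05
[0.48588296 0.21032715 0.03417435] [ 0.04568011 -0.4483553  -0.12729859] 2.05
[0.48588296 0.21032715 0.03417435] [ 0.04568011 -0.4483553  -0.12729859] 2.05
```

View pics/w3.png

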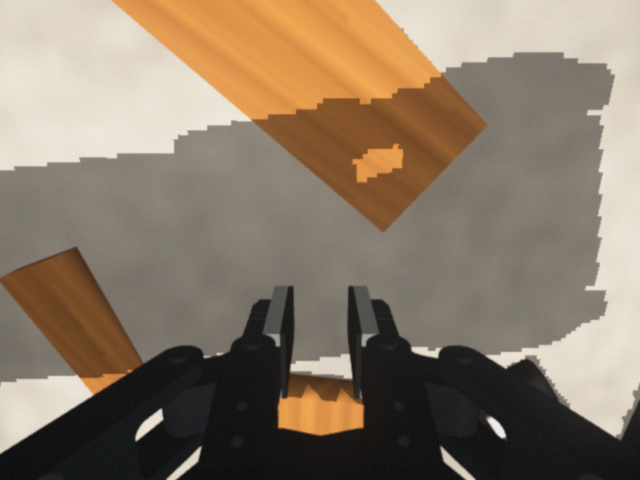

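Call:
step_arm:
  motion:
    - {"slide": [-0.02, 0.002, 0.0], "delta_rot": [0, 0, 0], "grip": 0.76}
    - {"slide": [-0.02, 0.002, 0.012], "delta_rot": [0, 0, 0], "grip": 0.76}
    - {"slide": [-0.02, 0.002, 0.022], "delta_rot": [0, 0, 0], "grip": 0.76}
    - {"slide": [-0.02, 0.002, 0.0245], "delta_rot": [0, 0, 0], "grip": 0.76}
    - {"slide": [-0.02, 0.002, 0.0245], "delta_rot": [0, 0, 0], "grip": 0.76}
    - {"slide": [-0.02, 0.002, 0.0245], "delta_rot": [0, 0, 0], "grip": 0.76}

```text
time_s: 2.55
ee_pos: [0.4856, 0.19, 0.0067]
ee_rot: [0.703, 0.711, -0.0, -0.0]
wrist_force: [-0.8, 0.1, 0.0]
finger_gap: 0.241
```

```bash
python3 - <<'E'
from h import *
s=snapshot("wrist");save(s,"w4.png")
st=state();print(st["ee_pos"],st["ee_rot"],st["wrist_force"],st["time_s"])
E
```

```text
[0.48584681 0.19002633 0.00698757] [7.03392926e-01 7.10801218e-01 1.37469807e-04 4.26554776e-05] [-0.10247006 -0.35720729  0.36489789] 2.6
```

View pics/w4.png

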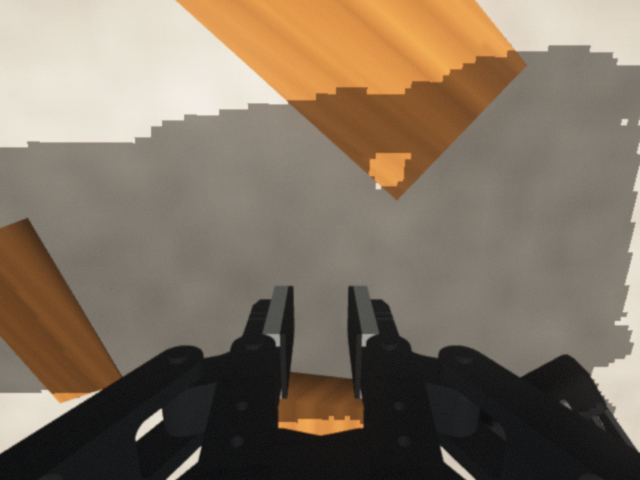

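Call:
step_arm:
  motion:
    - {"slide": [-0.006, 0, 0], "delta_rot": [0, 0, 0], "grip": 0.76}
    - {"slide": [-0.012, 0, 0], "delta_rot": [0, 0, 0], "grip": 0.76}
    - {"slide": [-0.016, 0, 0], "delta_rot": [0, 0, 0], "grip": 0.76}
    - {"slide": [-0.02, 0, 0], "delta_rot": [0, 0, 0], "grip": 0.76}
    - {"slide": [-0.024, 0, 0], "delta_rot": [0, 0, 0], "grip": 0.76}
    - {"slide": [-0.028, 0, 0], "delta_rot": [0, 0, 0], "grip": 0.76}
    - {"slide": [-0.032, 0, 0], "delta_rot": [0, 0, 0], "grip": 0.76}
    - {"slide": [-0.035, 0, 0], "delta_rot": [0, 0, 0], "grip": 0.76}
    - {"slide": [-0.035, 0, 0], "delta_rot": [0, 0, 0], "grip": 0.76}

```text
time_s: 3.35
ee_pos: [0.4861, 0.154, 0.0068]
ee_rot: [0.704, 0.71, -0.0, 0.0]
wrist_force: [-0.1, 0.2, -0.8]
finger_gap: 0.238
```

```bash
cat > wedge.py <<'E'
from h import *
import sys
t=snapshot("top");s=snapshot("scene")
st=state();print(st["ee_pos"],st["ee_rot"],st["wrist_force"],st["time_s"])
n=sys.argv[1]
save(t,f"t{n}.png",(220,220,380,320),4);save(s,f"s{n}.png",(300,170,450,280),4)
for im in(t,s):
    hsv=cv2.cvtColor(im["image"],cv2.COLOR_RGB2HSV)
    m=cv2.inRange(hsv,(5,90,40),(22,255,255))
    cs,_=cv2.findContours(m,cv2.RETR_EXTERNAL,cv2.CHAIN_APPROX_NONE)
    for c in cs:
        ctr=ray(im,c.reshape(-1,2).mean(0),.008)
        if cv2.contourArea(c)>150 and .43<ctr[0]<.53 and -.02<ctr[1]<.12:
            W=np.array([ray(im,p,.008)[:2] for p in c.reshape(-1,2)],np.float32)
            r=cv2.minAreaRect(W*1000);print(np.round(r[0],1),np.round(r[1],1),round(r[2],1),cv2.boxPoints(r).round(0).tolist())
E
python3 wedge.py 5
```

```text
[0.48609888 0.15447535 0.00678593] [ 7.03635845e-01  7.10560763e-01 -1.03187628e-05  1.09698293e-05] [-0.12410449  0.15151031 -0.16583119] 3.45
[487.4  87.3] [111.6  45.6] 88.2 [[463.0, 32.0], [508.0, 31.0], [512.0, 142.0], [466.0, 144.0]]
[487.   86.8] [ 53.3 109.8] 0.5 [[460.0, 141.0], [461.0, 32.0], [514.0, 32.0], [513.0, 142.0]]
```

View pics/t5.png

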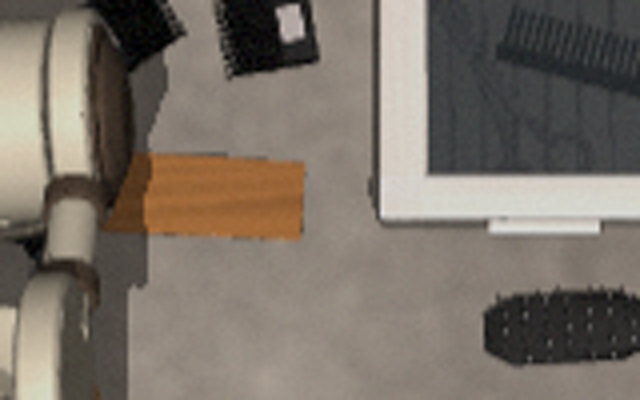

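View pics/s5.png

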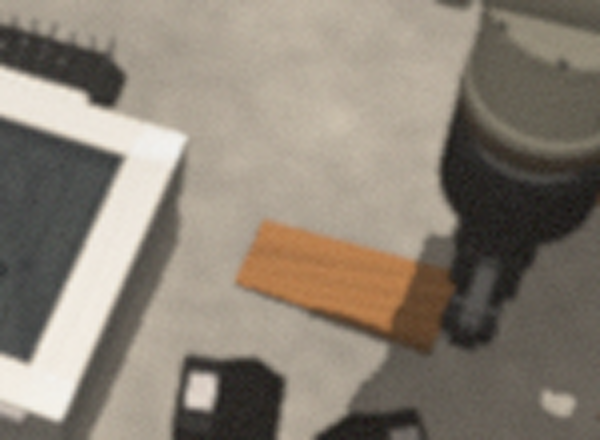

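Call:
step_arm:
  motion:
    - {"slide": [-0.006, 0, 0], "delta_rot": [0, 0, 0], "grip": 0.76}
    - {"slide": [-0.013, 0, 0], "delta_rot": [0, 0, 0], "grip": 0.76}
    - {"slide": [-0.02, 0, 0], "delta_rot": [0, 0, 0], "grip": 0.76}
    - {"slide": [-0.027, 0, 0], "delta_rot": [0, 0, 0], "grip": 0.76}
    - {"slide": [-0.034, 0, 0], "delta_rot": [0, 0, 0], "grip": 0.76}
    - {"slide": [-0.041, 0, 0], "delta_rot": [0, 0, 0], "grip": 0.76}
    - {"slide": [-0.048, 0, 0], "delta_rot": [0, 0, 0], "grip": 0.76}
    - {"slide": [-0.054, 0, 0], "delta_rot": [0, 0, 0], "grip": 0.76}
    - {"slide": [-0.058, 0, 0], "delta_rot": [0, 0, 0], "grip": 0.76}
    - {"slide": [-0.06, 0, 0], "delta_rot": [0, 0, 0], "grip": 0.76}

```text
time_s: 4.28
ee_pos: [0.4867, 0.0939, 0.0068]
ee_rot: [0.704, 0.71, -0.0, -0.0]
wrist_force: [-0.2, 1.5, -0.6]
finger_gap: 0.24
```

```bash
python3 wedge.py 6
```

```text
[0.48672874 0.09426347 0.00682298] [7.03736805e-01 7.10460772e-01 4.78419256e-07 3.40344490e-05] [-0.08130303  0.02135494 -0.24191226] 4.3833
[490.5  20.1] [42.7 91.6] 0.7 [[469.0, 66.0], [470.0, -26.0], [512.0, -25.0], [511.0, 66.0]]
[489.   34.3] [51.1 95.3] 1.2 [[462.0, 81.0], [464.0, -14.0], [516.0, -13.0], [514.0, 83.0]]
```

View pics/t6.png

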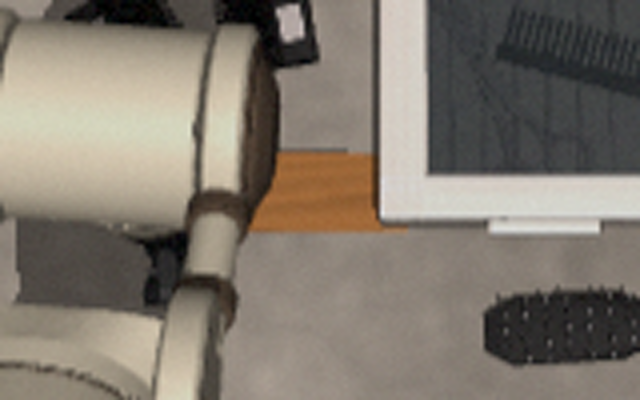

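View pics/s6.png

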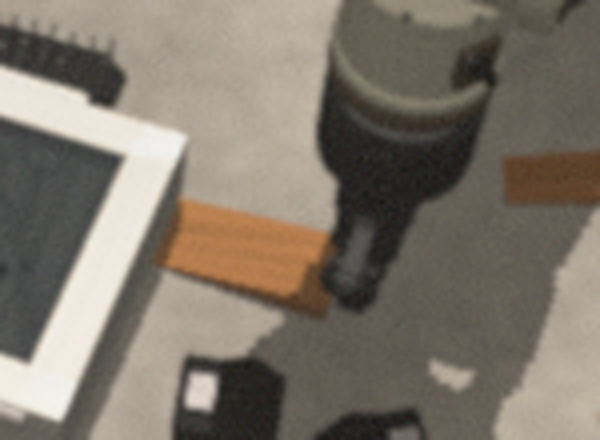

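Call:
step_arm:
  motion:
    - {"slide": [-0.002, 0, 0], "delta_rot": [0, 0, 0], "grip": 0.76}
    - {"slide": [-0.004, 0, 0], "delta_rot": [0, 0, 0], "grip": 0.76}
    - {"slide": [-0.006, 0, 0], "delta_rot": [0, 0, 0], "grip": 0.76}
    - {"slide": [-0.008, 0, 0], "delta_rot": [0, 0, 0], "grip": 0.76}
    - {"slide": [-0.009, 0, 0], "delta_rot": [0, 0, 0], "grip": 0.76}

```text
time_s: 4.8
ee_pos: [0.4868, 0.0854, 0.0068]
ee_rot: [0.704, 0.711, 0.0, 0.0]
wrist_force: [0.1, 0.3, 1.0]
finger_gap: 0.24
```

Call:
step_arm:
  motion:
    - {"slide": [-0.001, 0, 0], "delta_rot": [0, 0, 0], "grip": 0.76}
    - {"slide": [-0.002, 0, 0], "delta_rot": [0, 0, 0], "grip": 0.76}
    - {"slide": [-0.003, 0, 0], "delta_rot": [0, 0, 0], "grip": 0.76}

```text
time_s: 5.05
ee_pos: [0.4868, 0.0825, 0.0068]
ee_rot: [0.704, 0.711, 0.0, 0.0]
wrist_force: [-0.1, 0.7, -0.1]
finger_gap: 0.236
```

Call:
step_arm:
  motion:
    - {"slide": [-0.001, 0, 0], "delta_rot": [0, 0, 0], "grip": 0.76}
    - {"slide": [-0.002, 0, 0], "delta_rot": [0, 0, 0], "grip": 0.76}

```text
time_s: 5.22
ee_pos: [0.4868, 0.0805, 0.0068]
ee_rot: [0.704, 0.711, -0.0, -0.0]
wrist_force: [-0.4, 0.8, -0.3]
finger_gap: 0.24
```

Call:
step_arm:
  motion:
    - {"slide": [-0.001, 0, 0], "delta_rot": [0, 0, 0], "grip": 0.76}
    - {"slide": [-0.002, 0, 0], "delta_rot": [0, 0, 0], "grip": 0.76}

```text
time_s: 5.38
ee_pos: [0.4868, 0.0785, 0.0068]
ee_rot: [0.704, 0.711, -0.0, -0.0]
wrist_force: [-0.3, 0.4, 0.4]
finger_gap: 0.242
```

Call:
step_arm:
  motion:
    - {"slide": [-0.001, 0, 0], "delta_rot": [0, 0, 0], "grip": 0.76}
    - {"slide": [-0.002, 0, 0], "delta_rot": [0, 0, 0], "grip": 0.76}

```text
time_s: 5.55
ee_pos: [0.4868, 0.0765, 0.0068]
ee_rot: [0.704, 0.711, -0.0, -0.0]
wrist_force: [-0.8, 0.3, -1.0]
finger_gap: 0.238
```

Call:
step_arm:
  motion:
    - {"slide": [-0.001, 0, 0], "delta_rot": [0, 0, 0], "grip": 0.76}
    - {"slide": [-0.002, 0, 0], "delta_rot": [0, 0, 0], "grip": 0.76}

```text
time_s: 5.72
ee_pos: [0.4869, 0.0745, 0.0068]
ee_rot: [0.704, 0.711, 0.0, 0.0]
wrist_force: [-0.9, 0.2, 0.5]
finger_gap: 0.24
```

Call:
step_arm:
  motion:
    - {"slide": [-0.001, 0, 0], "delta_rot": [0, 0, 0], "grip": 0.76}
    - {"slide": [-0.002, 0, 0], "delta_rot": [0, 0, 0], "grip": 0.76}

```text
time_s: 5.88
ee_pos: [0.4869, 0.0725, 0.0068]
ee_rot: [0.704, 0.711, 0.0, 0.0]
wrist_force: [-0.6, 0.9, 0.3]
finger_gap: 0.237
```

Call:
step_arm:
  motion:
    - {"slide": [-0.001, 0, 0], "delta_rot": [0, 0, 0], "grip": 0.76}
    - {"slide": [-0.002, 0, 0], "delta_rot": [0, 0, 0], "grip": 0.76}

```text
time_s: 6.05
ee_pos: [0.4869, 0.0706, 0.0068]
ee_rot: [0.704, 0.711, 0.0, -0.0]
wrist_force: [-0.7, 0.7, -0.4]
finger_gap: 0.24
```

Call:
step_arm:
  motion:
    - {"slide": [-0.001, 0, 0], "delta_rot": [0, 0, 0], "grip": 0.76}
    - {"slide": [-0.002, 0, 0], "delta_rot": [0, 0, 0], "grip": 0.76}

```text
time_s: 6.22
ee_pos: [0.4869, 0.0689, 0.0068]
ee_rot: [0.704, 0.711, 0.0, -0.0]
wrist_force: [-0.7, 2.9, 0.7]
finger_gap: 0.242
```

Call:
step_arm:
  motion:
    - {"slide": [0, 0, 0], "delta_rot": [0, 0, 0], "grip": 0.76}
    - {"slide": [0, 0, 0], "delta_rot": [0, 0, 0], "grip": 0.76}

```text
time_s: 6.38
ee_pos: [0.4869, 0.0687, 0.0068]
ee_rot: [0.704, 0.711, 0.0, -0.0]
wrist_force: [0.0, 1.4, -0.2]
finger_gap: 0.239
```

Call:
step_arm:
  motion:
    - {"slide": [0, 0, 0], "delta_rot": [0, 0, 0], "grip": 0.76}

```text
time_s: 6.47
ee_pos: [0.4869, 0.0687, 0.0068]
ee_rot: [0.704, 0.711, 0.0, -0.0]
wrist_force: [0.2, 3.0, 1.4]
finger_gap: 0.242
```

```bash
python3 wedge.py 7
```

```text
[0.4868634  0.06873347 0.00677011] [ 7.03532902e-01  7.10662680e-01 -5.06395274e-06 -1.07003323e-04] [0.07074103 2.53538469 1.03405235] 6.5667
[490.8  -2.2] [42.7 96.1] 0.7 [[469.0, 46.0], [470.0, -51.0], [513.0, -50.0], [512.0, 46.0]]
[488.7  21.8] [51.9 70.5] 1.3 [[462.0, 56.0], [464.0, -14.0], [515.0, -13.0], [514.0, 58.0]]
```

View pics/t7.png

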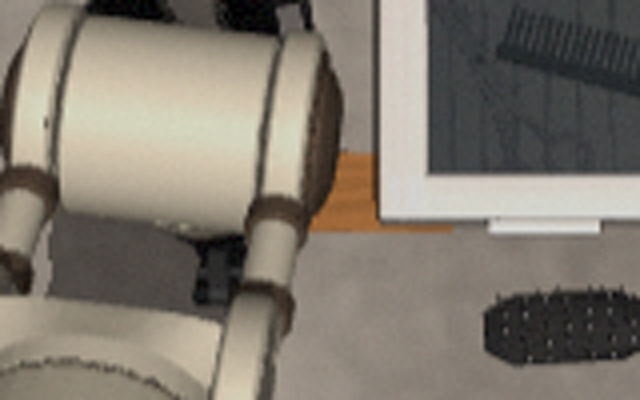

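View pics/s7.png

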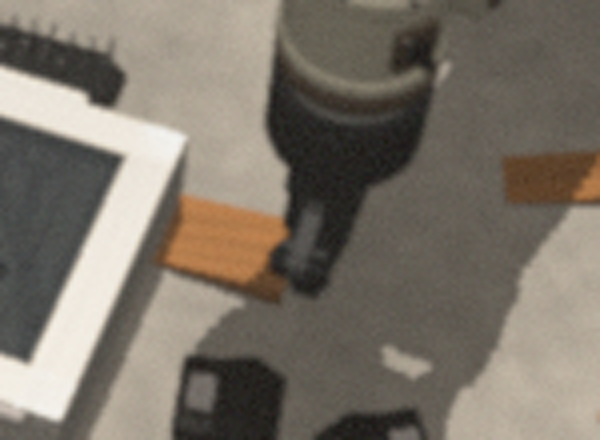

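Call:
step_arm:
  motion:
    - {"slide": [-0.0005, 0, 0], "delta_rot": [0, 0, 0], "grip": 0.76}
    - {"slide": [-0.0005, 0, 0], "delta_rot": [0, 0, 0], "grip": 0.76}

```text
time_s: 6.73
ee_pos: [0.4869, 0.0683, 0.0068]
ee_rot: [0.704, 0.711, 0.0, -0.0]
wrist_force: [0.9, 4.1, -0.1]
finger_gap: 0.239
```

Call:
step_arm:
  motion:
    - {"slide": [0, 0, 0], "delta_rot": [0, 0, 0], "grip": 0.76}

```text
time_s: 6.82
ee_pos: [0.4869, 0.0682, 0.0068]
ee_rot: [0.704, 0.711, 0.0, -0.0]
wrist_force: [-0.2, 4.2, 0.5]
finger_gap: 0.239
```

Call:
step_arm:
  motion:
    - {"slide": [0, 0, 0], "delta_rot": [0, 0, 0], "grip": 0.76}

```text
time_s: 6.9
ee_pos: [0.4869, 0.0682, 0.0068]
ee_rot: [0.704, 0.711, 0.0, -0.0]
wrist_force: [-0.9, 3.7, 0.4]
finger_gap: 0.242
```

Call:
step_arm:
  motion:
    - {"slide": [0.006, 0, 0], "delta_rot": [0, 0, 0], "grip": 0.76}
    - {"slide": [0.014, 0, 0], "delta_rot": [0, 0, 0], "grip": 0.76}
    - {"slide": [0.016, 0, -0.03], "delta_rot": [0, 0, 0], "grip": 0.76}
    - {"slide": [0.016, 0, -0.07], "delta_rot": [0, 0, 0], "grip": 1}
    - {"slide": [0.016, 0, -0.1], "delta_rot": [0, 0, 0], "grip": 1}
    - {"slide": [-0.02, 0, -0.1], "delta_rot": [0, 0, 0], "grip": 1}
    - {"slide": [-0.058, 0.002, -0.1], "delta_rot": [0, 0, 0], "grip": 1}
    - {"slide": [-0.09, 0.003, -0.1], "delta_rot": [0, 0, 0], "grip": 1}
    - {"slide": [-0.098, 0.003, -0.1], "delta_rot": [0, 0, 0], "grip": 1}
    - {"slide": [-0.098, 0.003, -0.1], "delta_rot": [0, 0, 0], "grip": 1}

```text
time_s: 7.73
ee_pos: [0.4912, -0.0315, 0.107]
ee_rot: [0.705, 0.71, -0.0, 0.0]
wrist_force: [-0.1, -0.4, 0.1]
finger_gap: -0.002
```

```bash
python3 wedge.py 8; python3 - <<'E'
from h import *
s=snapshot("scene");save(s,"s8b.png",(190,130,470,310),2.8)
E
```

```text
[ 0.49067693 -0.02914103  0.1065492 ] [ 7.03670352e-01  7.10526467e-01 -8.18019221e-05 -4.10927581e-04] [ 0.00806135 -0.16338195  0.40007182] 7.8333
[495.   20.4] [51.7 74.2] 0.7 [[469.0, 57.0], [470.0, -17.0], [521.0, -16.0], [520.0, 58.0]]
[488.9  21.9] [52.4 70.7] 2.3 [[461.0, 56.0], [464.0, -14.0], [516.0, -12.0], [514.0, 58.0]]
```

View pics/s8b.png

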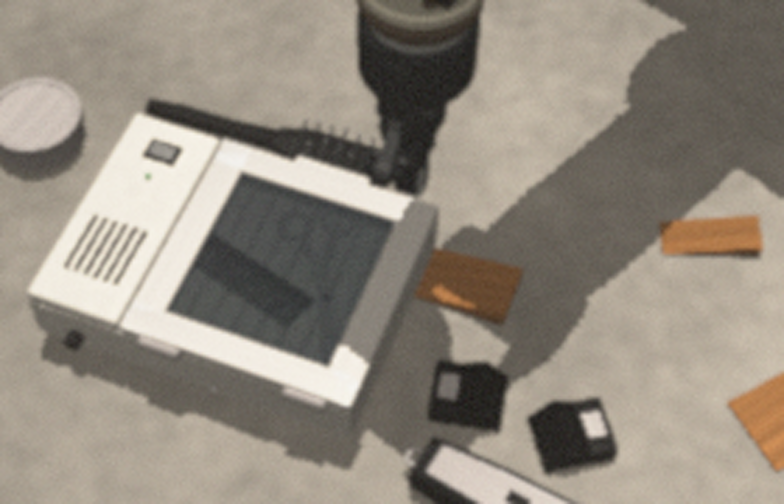

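View pics/t8.png

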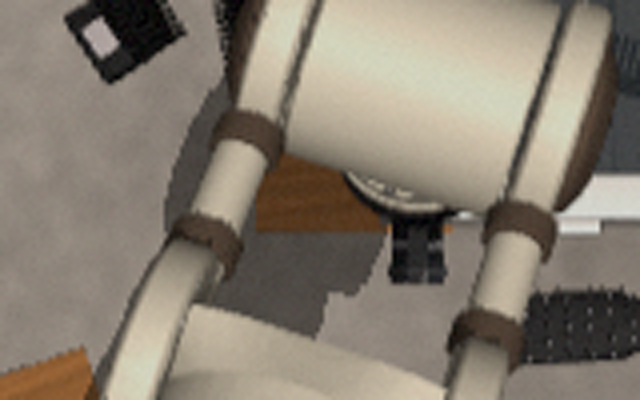

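Call:
step_arm:
  motion:
    - {"slide": [0, 0, 0.015], "delta_rot": [0, 0, 0], "grip": 1}
    - {"slide": [0, 0, 0.028], "delta_rot": [0, 0, 0], "grip": 1}
    - {"slide": [0, 0, 0.034], "delta_rot": [0, 0, 0], "grip": 1}
    - {"slide": [0, 0, 0.036], "delta_rot": [0, 0, 0], "grip": 1}
    - {"slide": [0, 0, 0.037], "delta_rot": [0, 0, 0], "grip": 1}
    - {"slide": [0, 0, 0.037], "delta_rot": [0, 0, 0], "grip": 1}

```text
time_s: 8.38
ee_pos: [0.4912, -0.0294, 0.0701]
ee_rot: [0.703, 0.711, 0.0, 0.0]
wrist_force: [0.4, -0.2, -0.4]
finger_gap: 0.004
```

Call:
step_arm:
  motion:
    - {"slide": [0, 0, 0.0005], "delta_rot": [0, 0, 0], "grip": 1}
    - {"slide": [0, 0, 0.001], "delta_rot": [0, 0, 0], "grip": 1}

```text
time_s: 8.55
ee_pos: [0.4915, -0.03, 0.0695]
ee_rot: [0.704, 0.711, 0.0, 0.001]
wrist_force: [-0.4, -0.3, -0.1]
finger_gap: -0.002
```

Call:
step_arm:
  motion:
    - {"slide": [0, 0, 0.0005], "delta_rot": [0, 0, 0], "grip": 1}
    - {"slide": [0, 0, 0.0005], "delta_rot": [0, 0, 0], "grip": 1}

```text
time_s: 8.72
ee_pos: [0.4911, -0.0299, 0.0685]
ee_rot: [0.704, 0.711, 0.0, 0.0]
wrist_force: [-0.1, 0.2, -0.0]
finger_gap: -0.001
```

Call:
step_arm:
  motion:
    - {"slide": [0, 0, 0.0005], "delta_rot": [0, 0, 0], "grip": 1}
    - {"slide": [0, 0, 0.0005], "delta_rot": [0, 0, 0], "grip": 1}

```text
time_s: 8.88
ee_pos: [0.4909, -0.0299, 0.0678]
ee_rot: [0.704, 0.711, 0.0, 0.0]
wrist_force: [0.2, 0.8, -0.3]
finger_gap: -0.0
```

Call:
step_arm:
  motion:
    - {"slide": [0, 0, 0.0005], "delta_rot": [0, 0, 0], "grip": 1}
    - {"slide": [0, 0, 0.0005], "delta_rot": [0, 0, 0], "grip": 1}

```text
time_s: 9.05
ee_pos: [0.4909, -0.0299, 0.0673]
ee_rot: [0.704, 0.711, -0.0, -0.0]
wrist_force: [-0.2, -0.4, -0.6]
finger_gap: -0.001
```

Call:
step_arm:
  motion:
    - {"slide": [0, 0, 0.0005], "delta_rot": [0, 0, 0], "grip": 1}
    - {"slide": [0, 0, 0.0005], "delta_rot": [0, 0, 0], "grip": 1}

```text
time_s: 9.22
ee_pos: [0.4909, -0.0299, 0.0667]
ee_rot: [0.704, 0.711, -0.0, -0.0]
wrist_force: [0.4, 0.3, -0.7]
finger_gap: -0.004
```

Call:
step_arm:
  motion:
    - {"slide": [0, 0, 0.0005], "delta_rot": [0, 0, 0], "grip": 1}
    - {"slide": [0, 0, 0.0005], "delta_rot": [0, 0, 0], "grip": 1}

```text
time_s: 9.38
ee_pos: [0.491, -0.0299, 0.0664]
ee_rot: [0.704, 0.711, -0.0, 0.0]
wrist_force: [-0.6, 0.0, 1.3]
finger_gap: -0.001
```

Call:
step_arm:
  motion:
    - {"slide": [0, 0, 0.0005], "delta_rot": [0, 0, 0], "grip": 1}
    - {"slide": [0, 0, 0.0005], "delta_rot": [0, 0, 0], "grip": 1}

```text
time_s: 9.55
ee_pos: [0.491, -0.0298, 0.0663]
ee_rot: [0.704, 0.711, -0.0, -0.0]
wrist_force: [-2.5, 2.1, 5.3]
finger_gap: -0.0
```

Call:
step_arm:
  motion:
    - {"slide": [0, 0, 0.0005], "delta_rot": [0, 0, 0], "grip": 1}
    - {"slide": [0, 0, 0.0005], "delta_rot": [0, 0, 0], "grip": 1}

```text
time_s: 9.72
ee_pos: [0.491, -0.0298, 0.0662]
ee_rot: [0.704, 0.711, -0.0, -0.0]
wrist_force: [-4.1, 0.1, 9.4]
finger_gap: 0.002
```

Call:
step_arm:
  motion:
    - {"slide": [0, -0.0003, 0], "delta_rot": [0, 0, 0], "grip": 1}
    - {"slide": [0, -0.0004, 0], "delta_rot": [0, 0, 0], "grip": 1}

```text
time_s: 9.88
ee_pos: [0.491, -0.0298, 0.0662]
ee_rot: [0.704, 0.711, 0.0, 0.0]
wrist_force: [-1.4, 1.1, 7.4]
finger_gap: -0.0
```

Call:
step_arm:
  motion:
    - {"slide": [0, 0, 0], "delta_rot": [0, 0, 0], "grip": 1}
    - {"slide": [0, 0, 0], "delta_rot": [0, 0, 0], "grip": 1}

```text
time_s: 10.05
ee_pos: [0.491, -0.0299, 0.0662]
ee_rot: [0.704, 0.711, 0.0, 0.0]
wrist_force: [-2.1, 0.9, 7.6]
finger_gap: -0.004
```

```bash
python3 wedge.py 9; python3 - <<'E'
from h import *
s=snapshot("scene");save(s,"s9b.png",(190,130,470,310),2.8);st=state();print(st["ee_pos"],st["wrist_force"],st["time_s"])
g=cv2.cvtColor(s["image"],cv2.COLOR_RGB2GRAY)
print(cv2.cornerSubPix(g,np.array([(314.75,274.8),(200,234.3),(241.9,170.6)],np.float32).reshape(-1,1,2),(3,3),(-1,-1),(3,50,.01)).reshape(-1,2))
E
```

```text
[ 0.4909668  -0.02985538  0.06625263] [7.03537280e-01 7.10658283e-01 2.09581511e-04 2.37654224e-04] [-1.77799603  1.08242439  8.41478997] 10.15
[487.1  21.2] [35.9 71.5] 0.7 [[469.0, 57.0], [470.0, -15.0], [506.0, -14.0], [505.0, 57.0]]
[488.5  22. ] [52.1 71.4] 2.1 [[461.0, 57.0], [464.0, -15.0], [516.0, -13.0], [513.0, 59.0]]
[ 0.49098584 -0.02986287  0.06625956] [-2.29086498  1.03387459  8.32969118] 10.2
[[314.71323 274.86398]
 [199.77968 234.16759]
 [242.00407 170.576  ]]
```

View pics/s9b.png

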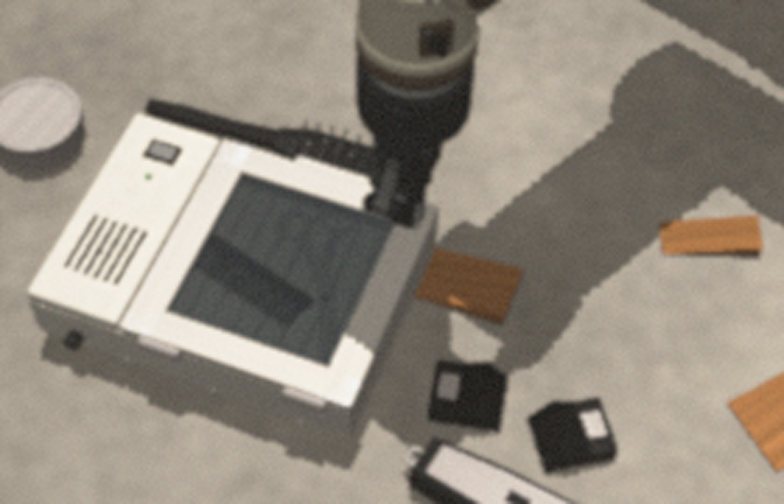

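```bash
python3 -c "
from rig import *
print(close_job())"
```

```text
the job is handed in; nothing more can be done
None
```

The middle-sized wedge is jammed snug under the steriliser's raised front-left foot, and I handed the job in with the shut fingertip still pressing that corner at about 8 N. The robot clock read about 10 s, against the 48 s limit.

- **Pushing:** I pushed only on the thick end with two fingertips, which squared the wedge up to the foot without picking anything up. It slid at under 1 N until the resistance rose and held at about 4 N.
- **Rock test:** Raising the press on that corner from about 1 N to 9 N moved it only about 0.2 mm, so the foot no longer drops.
- **Steriliser:** Three lid corners were within about 0.3 px of their first positions in the scene view, so it was not shoved along. I did not measure its level directly; I infer it from the corner staying near 67 mm (fingertip at 66.2 mm while pressing).
- **Other things:** The nearby things in the last scene picture showed no disturbance. I did not measure their positions.
- **Side force:** About 2 N of sideways force remained at the fingertip at the end, down from about 4 N after a small correction.

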